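# Run a fingertip up the hob's touch bar to full power

### The job

Turn the zone under the frying pan up to full power: with closed fingertips pointing down, gently stroke the touch bar in front of that zone from its shortest printed line to its tallest, touching all five lines in turn, and finish with the fingertips still resting lightly on the tallest line (the program ends while holding them there). Leave the other touch bar untouched, never press a bar hard, and do not move the cookware or anything else standing about.

Things in the scene. Friction and masses are not known exactly. Their poses are not given: they have to be found in the camera images.
- hob: two-zone induction hob, fixed: a low steel box 380 mm deep (its x) by 600 mm wide (its y) by 45 mm high with a black glass top. Origin: centre of its underside, on the work surface; its -x side (where the two touch bars are) faces the robot, +y is its left.
- left_zone (a point): centre of the left round cooking zone (180 mm across), on the glass, 45 mm above the work surface; it belongs to the left touch bar in front of it
- right_zone (a point): centre of the right round cooking zone, on the glass; it belongs to the right touch bar in front of it
- left_bar: touch bar of the left zone: a flat metal bar 220 x 46 mm along the hob's front; top level, 54 mm above the work surface, 9 mm above the glass. Origin: underside, mid-length, 4 mm below the top. x runs from the shortest printed line to the tallest, towards the left (hob's +y) end, z up. Sprung: sinks from about 0.4 N, then 1 N per mm, hard stop after 5 mm.
- left_mark1: printed line 1 of 5 on the left touch bar, a flush dark line across the bar, 10 mm wide and 8 mm long (the shortest). Touch field: 24 mm of bar length centred on it, the bar's whole width. Lines are 40 mm apart. Origin: centre of the line, on the bar's top; x along the bar to the taller lines, z up. It sinks with the bar.
- left_mark2: printed line 2 of 5 on the left touch bar, a flush dark line across the bar, 10 mm wide and 16 mm long. Touch field: 24 mm of bar length centred on it, the bar's whole width. Lines are 40 mm apart. Origin: centre of the line, on the bar's top; x along the bar to the taller lines, z up. It sinks with the bar.
- left_mark3: printed line 3 of 5 on the left touch bar, a flush dark line across the bar, 10 mm wide and 24 mm long. Touch field: 24 mm of bar length centred on it, the bar's whole width. Lines are 40 mm apart. Origin: centre of the line, on the bar's top; x along the bar to the taller lines, z up. It sinks with the bar.
- left_mark4: printed line 4 of 5 on the left touch bar, a flush dark line across the bar, 10 mm wide and 32 mm long. Touch field: 24 mm of bar length centred on it, the bar's whole width. Lines are 40 mm apart. Origin: centre of the line, on the bar's top; x along the bar to the taller lines, z up. It sinks with the bar.
- left_mark5: printed line 5 of 5 on the left touch bar, a flush dark line across the bar, 10 mm wide and 40 mm long (the tallest). Touch field: 24 mm of bar length centred on it, the bar's whole width. Lines are 40 mm apart. Origin: centre of the line, on the bar's top; x along the bar to the taller lines, z up. It sinks with the bar.
- right_bar: touch bar of the right zone: a flat metal bar 220 x 46 mm along the hob's front; top level, 54 mm above the work surface, 9 mm above the glass. Origin: underside, mid-length, 4 mm below the top. x runs from the shortest printed line to the tallest, towards the right (hob's -y) end, z up. Sprung: sinks from about 0.4 N, then 1 N per mm, hard stop after 5 mm.
- right_mark1: printed line 1 of 5 on the right touch bar, a flush dark line across the bar, 10 mm wide and 8 mm long (the shortest). Touch field: 24 mm of bar length centred on it, the bar's whole width. Lines are 40 mm apart. Origin: centre of the line, on the bar's top; x along the bar to the taller lines, z up. It sinks with the bar.
- right_mark2: printed line 2 of 5 on the right touch bar, a flush dark line across the bar, 10 mm wide and 16 mm long. Touch field: 24 mm of bar length centred on it, the bar's whole width. Lines are 40 mm apart. Origin: centre of the line, on the bar's top; x along the bar to the taller lines, z up. It sinks with the bar.
- right_mark3: printed line 3 of 5 on the right touch bar, a flush dark line across the bar, 10 mm wide and 24 mm long. Touch field: 24 mm of bar length centred on it, the bar's whole width. Lines are 40 mm apart. Origin: centre of the line, on the bar's top; x along the bar to the taller lines, z up. It sinks with the bar.
- right_mark4: printed line 4 of 5 on the right touch bar, a flush dark line across the bar, 10 mm wide and 32 mm long. Touch field: 24 mm of bar length centred on it, the bar's whole width. Lines are 40 mm apart. Origin: centre of the line, on the bar's top; x along the bar to the taller lines, z up. It sinks with the bar.
- right_mark5: printed line 5 of 5 on the right touch bar, a flush dark line across the bar, 10 mm wide and 40 mm long (the tallest). Touch field: 24 mm of bar length centred on it, the bar's whole width. Lines are 40 mm apart. Origin: centre of the line, on the bar's top; x along the bar to the taller lines, z up. It sinks with the bar.
- pan: dark steel frying pan, 170 mm across, 48 mm high, open, with a long black handle reaching 220 mm from its centre; stands on one of the two zones. Origin: centre of its underside; the handle points along its x. Loose.
- casserole: steel lidded casserole, 166 mm across, 83 mm high with its black knob, two small ears; stands on the other zone. Origin: centre of its underside. Loose.
- tin: spice tin, 38 mm across, 45 mm high, loose on the glass between the two touch bars. Origin: centre of its underside.
- timer: white kitchen timer, 54 mm across, 39 mm high, loose on the glass between the two zones. Origin: centre of its underside.
- spoon: wooden spoon, 240 mm long, lying on the work surface between the robot and the hob. Loose. Its x runs along it.
- mug: white mug, 80 mm across, 90 mm high, on the work surface left of the hob. Origin: centre of its underside.
- oil: green oil bottle, 60 mm across, 200 mm high, on the work surface right of the hob. Origin: centre of its underside.
- jar: glass jar, 72 mm across, 100 mm high, on the work surface right of the hob. Origin: centre of its underside.
Mind the look-alikes: they are no part of the job. Several things have the shape of the casserole; the one meant has the colours described above.

How it is judged (in metres and radians):
On the way, in this order (a step that is already met when the one before it is completed fails the run):
1. the fingertips touch line 1 of the bar in front of the frying pan (the shortest) (((horizontal distance between pan and left_zone below 0.07 m and contact force between the fingers and left_mark1 above 0.2 N and x of the grasp point in the frame of left_mark1 between -0.014 and 0.014 m) or (horizontal distance between pan and right_zone below 0.07 m and contact force between the fingers and right_mark1 above 0.2 N and x of the grasp point in the frame of right_mark1 between -0.014 and 0.014 m))), for 0.05 s.
2. the fingertips touch line 2 of the bar in front of the frying pan (((horizontal distance between pan and left_zone below 0.07 m and contact force between the fingers and left_mark2 above 0.2 N and x of the grasp point in the frame of left_mark2 between -0.014 and 0.014 m) or (horizontal distance between pan and right_zone below 0.07 m and contact force between the fingers and right_mark2 above 0.2 N and x of the grasp point in the frame of right_mark2 between -0.014 and 0.014 m))), for 0.05 s.
3. the fingertips touch line 3 of the bar in front of the frying pan (((horizontal distance between pan and left_zone below 0.07 m and contact force between the fingers and left_mark3 above 0.2 N and x of the grasp point in the frame of left_mark3 between -0.014 and 0.014 m) or (horizontal distance between pan and right_zone below 0.07 m and contact force between the fingers and right_mark3 above 0.2 N and x of the grasp point in the frame of right_mark3 between -0.014 and 0.014 m))), for 0.05 s.
4. the fingertips touch line 4 of the bar in front of the frying pan (((horizontal distance between pan and left_zone below 0.07 m and contact force between the fingers and left_mark4 above 0.2 N and x of the grasp point in the frame of left_mark4 between -0.014 and 0.014 m) or (horizontal distance between pan and right_zone below 0.07 m and contact force between the fingers and right_mark4 above 0.2 N and x of the grasp point in the frame of right_mark4 between -0.014 and 0.014 m))), for 0.05 s.
At the end, for the whole second after the job is handed in: The fingertips rest on the tallest line of the bar in front of the frying pan's zone, the point between the fingers within 14 mm of the line along the bar, with more than 0.2 N and less than 12 N; the pan, the casserole and every other loose thing stand within 20 mm of where they were (((horizontal distance between pan and left_zone below 0.07 m and contact force between the fingers and left_mark5 above 0.2 N and x of the grasp point in the frame of left_mark5 between -0.014 and 0.014 m) or (horizontal distance between pan and right_zone below 0.07 m and contact force between the fingers and right_mark5 above 0.2 N and x of the grasp point in the frame of right_mark5 between -0.014 and 0.014 m)) and contact force between the fingers and left_bar below 12 N and contact force between the fingers and right_bar below 12 N and distance of each of pan, casserole, tin, timer, spoon, mug, oil, jar from where it was at the start of the episode below 0.02 m and linear speed of each of pan, casserole below 0.02 m/s); the arm keeps its last pose, push and grip.
It fails at once if a touch bar is pressed hard (more than 15 N) (contact force between any of the arm, the fingers and left_bar above 15 N or contact force between any of the arm, the fingers and right_bar above 15 N).
It fails at once if the touch bar of the other zone is touched ((horizontal distance between pan and left_zone below 0.07 m and contact force between any of the fingers, the arm and right_bar above 0.3 N) or (horizontal distance between pan and right_zone below 0.07 m and contact force between any of the fingers, the arm and left_bar above 0.3 N)).
It fails at once if the cookware or another loose thing is moved, lifted or carried (more than 20 mm) (distance of any of pan, casserole, tin, timer, spoon, mug, oil, jar from where it was at the start of the episode above 0.02 m).
It also fails if it takes over 35 s, if anything falls off the work surface, if the arm or the gripper's body presses on something with over 40 N, if the wrist force passes 120 N, or if a joint passes its speed limit or range.

### The arm

A 6-joint arm with a two-finger parallel gripper is mounted at the origin on the work surface. World frame = base frame: x ahead of the robot, y to its left, z up, the work surface at z = 0. Lengths are in m, angles in degrees, forces in N, time in s.
With the tool pointing down it reaches from about 0.375 to 0.9 m from the base axis. Payload 3.1 kg.
Tool frame: the origin (TCP) lies on the centre line of the jaws, within the pads' length; the fingertips stand 19 mm ahead of it and the grasp point (between the pads) is the TCP (tips_ahead is the distance from the TCP to the fingertips, in m); z points along the fingers, y is the line along which they close (so a half turn about z gives the same grasp; the last joint's range is limited). The gripper opens to 87 mm and grips with 3 to 60 N. Pads are 19 mm wide; open, the fingers measure 117 mm over their backs; the gripper's body (75 mm by 190 mm) begins 51 mm behind the grasp point.
Start: joints at [-83.394, 30.224, 82.088, -0, 67.689, -10.227], TCP at [0.181, -0.598, 0.242] pointing down, gripper open.
Joint ranges: [-176.69, 176.69], [-43.24, 126.21], [12.49, 139.97], [-82, 262], [0, 151.66], [-163.58, 163.58]. Speed limits (degrees/s): [159.86, 159.86, 180, 180, 180, 180].

### API

Orientations are given as a 3x3 rotation matrix whose columns are the frame's x, y, z axes.
In Python, from rig import read_state, capture, hand_in, trace, landmark_of, tips_ahead gives the robot as it stands.
- The arm moves only by the shell command python3 -m jog 'ROWS'. ROWS is JSON, a list of rows, each an object of numbers: "tx", "ty", "tz": the shift along the tool's x, y, z in cm; "roll": the turn about the tool's z in rad; "jaw": the opening, from 0 (shut) to 1 (fully open). A call has 1 to 8 rows; each row shifts and turns the commanded pose from where the row before left it, along the tool's axes as they then stand; what a row does not reach is not made up. A row lasts 1/10 s, in which the tool goes at most 50 mm and 8.59 degrees, less where a joint would pass 70% of its speed; a pose out of reach is approached as far as the arm can. A call with a gripper value outside its range is refused whole. The fingers move at their own pace and stop on an object; the grip force is fixed at half the most. Time passes only in rows, so rows that do not move let the fingers close. It gives the time, the measured TCP pose, the force, the opening and the grip force at its end, in the units of the state.
- read_state(): the state, without advancing time (a new reading comes with each control period).
- capture(name): name is "scene" or "side" or "wrist"; returns a dict with "img" (384x512x3 uint8, red, green, blue), "vertical_fov" (degrees; the focal length in pixels is half the picture's height over the tangent of half this angle, whatever the lens; pixels are square), "cx", "cy" (the principal point, pixels), "k1" (the pictures are not rectified: a ray, as slopes to the right and down, at radius r is drawn at 1 + k1 r^2 times it, then the intrinsics apply), "cam_to_world" (4x4, takes a point from camera to world coordinates); the wrist camera has in their place "tool_from_camera" (4x4, takes a point from camera to tool coordinates, whose origin is the TCP and whose axes are the flange's). Camera axes: x right, y up, looking along -z (the intrinsics and any distortion apply to the point x, -y, -z); pixel columns grow to the right and rows downward; lengths in m; the calibration is good to about 2 mm. A picture is of the moment at which its call begins: read the wrist's pose just before it. There is no depth.
- hand_in(): hands the job in; it is judged then, once.
Trained networks look in the newest picture that a camera, given by its name, has taken for a name from the list of things; names that differ only in an ending like _2 or _b are one class to them, and where a whole thing is asked for, a point or a joint stands for the part that bears it (a point fixed in the world has none). Each returns a list of dicts, best first, with "p" (0 to 1); they miss things now and then, are a little off and sometimes report something else, mostly with a low value. They report only what shows in the picture. A call takes as long as a camera call. They do not tell look-alikes from the thing itself.
- trace(camera, thing): "pixels" (384x512 bool, what is visible of it) and "bbox" ([left, top, width, height] in pixels, round what is visible of it).
- landmark_of(camera, thing): "point" ([row, column] in pixels: a listed point, or the origin of a listed thing).
The state is a dict: "time_s": time; "joint_positions": joint angles; "qvel": joint speeds; "tau": joint torques, N m; "position": TCP position; "tcp_rot": TCP orientation; "force": force on the tool from outside, world axes, zero at the start; "moment": the same for the moment, N m; "opening": opening from 0.0 (shut) to 1.0 (fully open); "grasp_force": force on a finger pad.
Only numpy, scipy, OpenCV 4.12 (cv2) and the standard library are available. Lean on these libraries where they do the work, as an engineer would, in place of code of your own. Each camera call takes 0.05 s, during which the arm holds its last target. There are 200 camera calls.

## Working session

There is one attempt and no reset: what is moved stays moved. The work goes in short steps, Python scripts to look and compute and a shell command to move; the robot and the scene stay as the last step left them, time stands still between calls to the robot, and variables do not carry over. Pictures are saved under pics/ and viewed, at most 10 in all, crops included, and the job is handed in when it is done.

```bash
mkdir -p pics
cat > h.py <<'E'
import numpy as np, cv2
from rig import *
def ray(c,rc,T=None):
    h=c["img"].shape[0]; f=h/2/np.tan(np.radians(c["vertical_fov"])/2)
    d=np.array([(rc[1]-c["cx"])/f,(rc[0]-c["cy"])/f]); u=d.copy()
    for _ in range(20): u=d/(1+c["k1"]*(u@u))
    T=c["cam_to_world"] if T is None else T
    T=np.array(T); return T[:3,3], T[:3,:3]@np.array([u[0],-u[1],-1])
def at(c,rc,z,T=None):
    o,d=ray(c,rc,T); return o+d*(z-o[2])/d[2]
def wristT(c,s):
    T=np.eye(4); T[:3,:3]=s["tcp_rot"]; T[:3,3]=s["position"]; return T@np.array(c["tool_from_camera"])
E
python3 - <<'E'
from h import *
for n in("scene","side"):
    c=capture(n); cv2.imwrite(f"pics/{n}.png",c["img"][:,:,::-1])
    Z=dict(hob=0,left_zone=.045,right_zone=.045,pan=.045,casserole=.045,left_bar=.05,right_bar=.05,tin=.045,timer=.045,spoon=.005,**{f"{s}_mark{i}":.054 for s in("left","right") for i in range(1,6)})
    for t,z in Z.items():
        for r in landmark_of(n,t)[:2]: print(n,t,round(r["p"],2),np.round(r["point"]),at(c,r["point"],z).round(3))
s=read_state(); print(s["position"],s["tcp_rot"],s["force"],s["time_s"])
E
```

```text
scene hob 0.95 [244. 234.] [ 0.706 -0.052  0.   ]
scene left_zone 0.44 [194. 189.] [ 0.566 -0.225  0.045]
scene left_zone 0.27 [246. 230.] [ 0.759 -0.05   0.045]
scene right_zone 0.67 [198. 215.] [ 0.572 -0.139  0.045]
scene pan 0.57 [246. 174.] [ 0.781 -0.195  0.045]
scene pan 0.54 [194. 188.] [ 0.566 -0.227  0.045]
scene casserole 0.9 [244. 289.] [0.725 0.102 0.045]
scene casserole 0.72 [177. 321.] [0.409 0.181 0.045]
scene left_bar 0.68 [196. 165.] [ 0.593 -0.292  0.05 ]
scene left_bar 0.61 [201. 291.] [0.555 0.094 0.05 ]
scene right_bar 0.7 [195. 187.] [ 0.577 -0.226  0.05 ]
scene tin 0.38 [198. 163.] [ 0.596 -0.296  0.045]
scene timer 0.78 [247. 230.] [ 0.761 -0.049  0.045]
scene spoon 0.72 [180. 262.] [ 0.401 -0.019  0.005]
scene spoon 0.27 [186. 121.] [ 0.513 -0.481  0.005]
scene left_mark1 0.59 [199. 277.] [0.558 0.049 0.054]
scene left_mark1 0.56 [199. 264.] [0.564 0.012 0.054]
scene left_mark2 0.59 [199. 277.] [0.558 0.049 0.054]
scene left_mark2 0.56 [199. 264.] [0.564 0.012 0.054]
scene left_mark3 0.59 [199. 277.] [0.558 0.049 0.054]
scene left_mark3 0.56 [199. 264.] [0.5
[... 2140 characters left out ...]
84  0.054]
side right_mark2 0.58 [159. 250.] [ 0.584 -0.172  0.054]
side right_mark2 0.54 [140. 245.] [ 0.606 -0.284  0.054]
side right_mark3 0.58 [159. 250.] [ 0.584 -0.172  0.054]
side right_mark3 0.54 [140. 245.] [ 0.606 -0.284  0.054]
side right_mark4 0.58 [159. 250.] [ 0.584 -0.172  0.054]
side right_mark4 0.54 [140. 245.] [ 0.606 -0.284  0.054]
side right_mark5 0.58 [159. 250.] [ 0.584 -0.172  0.054]
side right_mark5 0.54 [140. 245.] [ 0.606 -0.284  0.054]
[ 0.18101857 -0.59818653  0.24154662] [[ 9.57146208e-01  2.89605139e-01 -3.34579760e-06]
 [ 2.89605139e-01 -9.57146208e-01  1.45535542e-05]
 [ 1.01236660e-06 -1.48988394e-05 -1.00000000e+00]] [ 0.25523866 -0.70753033 -0.14161148] 2.1
```

View pics/scene.png

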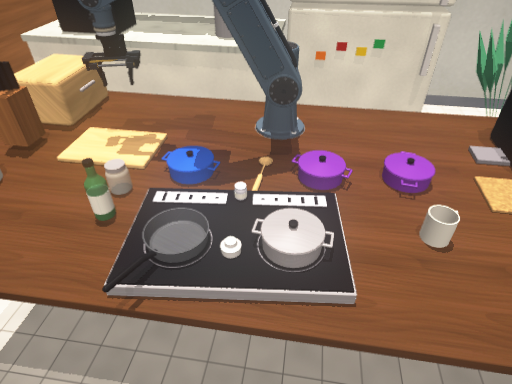

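View pics/side.png

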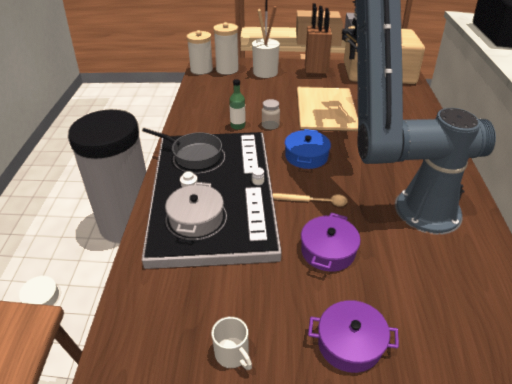

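The pan is on the right zone, at about (170,240) in the scene picture. Its bar is at about (190,197), running from the tin at (240,190) towards the left of the picture. I'll move above it and look with the wrist camera.

```bash
python3 -m jog '[{"tx":3,"ty":-1.5,"tz":-0.5,"jaw":0},{"tx":4,"ty":-2,"tz":-0.5,"jaw":0},{"tx":4.2,"ty":-2,"jaw":0},{"tx":4.2,"ty":-2,"jaw":0},{"tx":4.2,"ty":-2,"jaw":0},{"tx":4.2,"ty":-2,"jaw":0},{"tx":4.2,"ty":-2,"jaw":0},{"tx":4.2,"ty":-2,"jaw":0}]'
python3 -m jog '[{"tx":4.2,"ty":-2,"jaw":0},{"tx":4.2,"ty":-2,"jaw":0},{"tx":4,"ty":-2,"jaw":0},{"tx":2,"ty":-1.5,"jaw":0},{"roll":0.1,"jaw":0},{"roll":0.1,"jaw":0},{"jaw":0},{"jaw":0}]'
python3 - <<'E'
from h import *
s=read_state(); c=capture("wrist"); T=wristT(c,s); cv2.imwrite("pics/w1.png",c["img"][:,:,::-1])
print(s["position"],s["tcp_rot"],s["opening"],s["force"],s["time_s"])
for t,z in (("right_bar",.05),("right_mark1",.054),("tin",.045)):
    for r in landmark_of("wrist",t)[:5]: print(t,round(r["p"],2),np.round(r["point"]),at(c,r["point"],z,T).round(4))
E
```

```text
[ 0.18101857 -0.59818653  0.24154662] [[ 9.57146208e-01  2.89605139e-01 -3.34579760e-06]
 [ 2.89605139e-01 -9.57146208e-01  1.45535542e-05]
 [ 1.01236660e-06 -1.48988394e-05 -1.00000000e+00]] 0.9987604186553601 [ 0.25523866 -0.70753033 -0.14161148] 2.1$[0]: bad value
$[0]: bad value
```

View pics/w1.png

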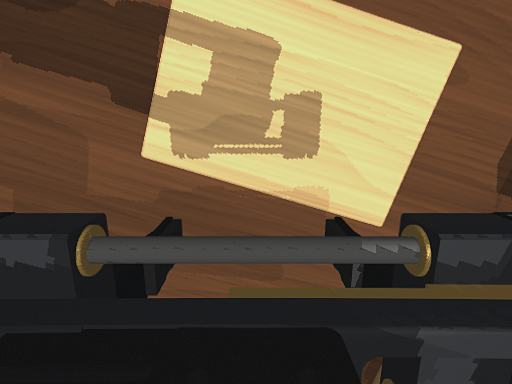

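The wrist view shows only the cutting board, since the arm hasn't moved: the rows were refused. I'll give every key in each row.

```bash
python3 -m jog '[{"tx":3,"ty":-1.5,"tz":-0.5,"roll":0,"jaw":0},{"tx":4,"ty":-2,"tz":-0.5,"roll":0,"jaw":0},{"tx":4.2,"ty":-2,"tz":0,"roll":0,"jaw":0},{"tx":4.2,"ty":-2,"tz":0,"roll":0,"jaw":0},{"tx":4.2,"ty":-2,"tz":0,"roll":0,"jaw":0},{"tx":4.2,"ty":-2,"tz":0,"roll":0,"jaw":0},{"tx":4.2,"ty":-2,"tz":0,"roll":0,"jaw":0},{"tx":4.2,"ty":-2,"tz":0,"roll":0,"jaw":0}]'
```

```text
time_s: 3.1
position: [0.4456, -0.3552, 0.2518]
tcp_rot: [[0.957, 0.289, 0.0], [0.289, -0.957, -0.0], [0.0, 0.001, -1.0]]
force: [0.5, -0.5, 0.2]
opening: 0.354
grasp_force: 0.0
```

```bash
python3 -m jog '[{"tx":3,"ty":-3.8,"tz":0,"roll":0.1,"jaw":0},{"tx":3,"ty":-3.8,"tz":0,"roll":0.1,"jaw":0},{"tx":2,"ty":-3,"tz":0,"roll":0,"jaw":0},{"tx":0,"ty":0,"tz":0,"roll":0,"jaw":0},{"tx":0,"ty":0,"tz":0,"roll":0,"jaw":0}]'
cat > look.py <<'E'
from h import *
import sys
s=read_state(); c=capture("wrist"); T=wristT(c,s); cv2.imwrite(f"pics/{sys.argv[1]}.png",c["img"][:,:,::-1])
print(s["position"],s["tcp_rot"][0],s["opening"],s["force"],s["time_s"])
for t,z in (("right_bar",.05),("right_mark1",.054),("tin",.045)):
    for r in landmark_of("wrist",t)[:6]: print(t,round(r["p"],2),np.round(r["point"]),at(c,r["point"],z,T).round(4))
for r in trace("wrist","right_bar")[:2]:
    print(r["p"],r["bbox"])
np.savez(sys.argv[1],img=c["img"],T=T)
E
python3 look.py w2
```

```text
time_s: 3.6
position: [0.5016, -0.2361, 0.2517]
tcp_rot: [[0.995, 0.096, 0.0], [0.096, -0.995, -0.001], [-0.0, 0.001, -1.0]]
force: [0.8, 0.9, -0.9]
opening: 0.012
grasp_force: 0.0
[ 0.50161485 -0.23610436  0.25169494] [9.95371986e-01 9.60968752e-02 2.29423688e-05] 0.011761216437912924 [ 0.78902225  0.85069027 -0.92849488] 3.6
right_bar 0.91 [104. 239.] [ 0.5862 -0.2098  0.05  ]
right_mark1 0.94 [105. 271.] [ 0.5884 -0.2471  0.054 ]
right_mark1 0.87 [101. 309.] [ 0.5967 -0.2902  0.054 ]
right_mark1 0.82 [102. 203.] [ 0.585  -0.1696  0.054 ]
right_mark1 0.71 [105. 171.] [ 0.5779 -0.1327  0.054 ]
right_mark1 0.56 [104. 237.] [ 0.5858 -0.208   0.054 ]
tin 0.57 [126. 113.] [ 0.5473 -0.062   0.045 ]
0.78 [140.3, 82.5, 195.4, 43.3]
```

View pics/w2.png

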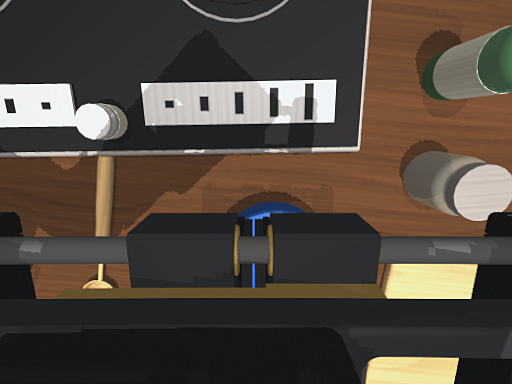

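The wrist view shows the right bar's five lines, from the shortest at (104,169) to the tallest at (101,309), with the tin at (121,98). The tool's y is already along the bar. I'll turn 90° so that only the 19 mm pad width lies along the bar, then go above line 1.

```bash
python3 -m jog '[{"tx":2.9,"ty":-3.3,"tz":0,"roll":0,"jaw":0},{"tx":2.9,"ty":-3.3,"tz":0,"roll":0,"jaw":0},{"tx":2.9,"ty":-3.3,"tz":0,"roll":0,"jaw":0},{"tx":0,"ty":0,"tz":0,"roll":0.145,"jaw":0},{"tx":0,"ty":0,"tz":0,"roll":0.145,"jaw":0},{"tx":0,"ty":0,"tz":0,"roll":0.145,"jaw":0},{"tx":0,"ty":0,"tz":0,"roll":0.145,"jaw":0},{"tx":0,"ty":0,"tz":0,"roll":0.145,"jaw":0}]'
python3 -m jog '[{"tx":0,"ty":0,"tz":1,"roll":0.145,"jaw":0},{"tx":0,"ty":0,"tz":2,"roll":0.145,"jaw":0},{"tx":0,"ty":0,"tz":2,"roll":0.145,"jaw":0},{"tx":0,"ty":0,"tz":2,"roll":0.145,"jaw":0},{"tx":0,"ty":0,"tz":2,"roll":0.145,"jaw":0},{"tx":0,"ty":0,"tz":0,"roll":0.12,"jaw":0},{"tx":0,"ty":0,"tz":0,"roll":0,"jaw":0},{"tx":0,"ty":0,"tz":0,"roll":0,"jaw":0}]'
python3 look.py w3
```

```text
time_s: 4.65
position: [0.5784, -0.1312, 0.2514]
tcp_rot: [[0.803, -0.596, -0.0], [-0.596, -0.803, -0.0], [-0.0, 0.0, -1.0]]
force: [-0.4, -0.5, -0.7]
opening: 0.001
grasp_force: 0.0
time_s: 5.45
position: [0.5788, -0.131, 0.1617]
tcp_rot: [[0.096, -0.995, 0.001], [-0.995, -0.096, -0.0], [0.0, -0.001, -1.0]]
force: [0.7, 0.2, -0.1]
opening: 0.007
grasp_force: 0.0
[ 0.57880492 -0.13099313  0.16172482] [ 9.57219380e-02 -9.95407927e-01  6.07766881e-04] 0.006943396441286053 [ 0.69048618  0.21061875 -0.14934489] 5.45
right_bar 0.97 [108. 252.] [ 0.5876 -0.2067  0.05  ]
right_mark1 0.97 [ 52. 251.] [ 0.5923 -0.2496  0.054 ]
right_mark1 0.77 [153. 253.] [ 0.5833 -0.1688  0.054 ]
right_mark1 0.75 [196. 255.] [ 0.5777 -0.13    0.054 ]
right_mark1 0.57 [105. 254.] [ 0.5865 -0.2094  0.054 ]
0.56 [221.4, 0.7, 60.6, 216.1]
```

View pics/w3.png

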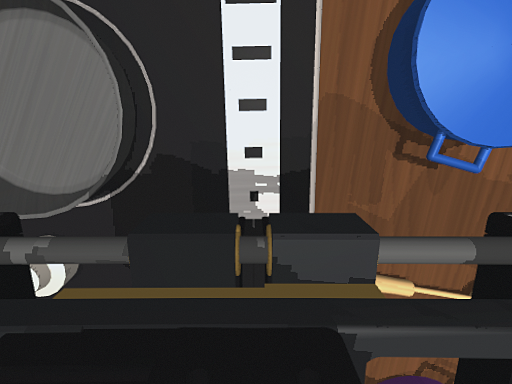

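The tool is lined up over the bar: line 1 at (196,255) maps to within 1 mm of the TCP, and lines 2–4 are straight ahead. Descending.

```bash
python3 -m jog '[{"tx":0,"ty":0,"tz":2.5,"roll":0,"jaw":0},{"tx":0,"ty":0,"tz":2.5,"roll":0,"jaw":0},{"tx":0,"ty":0,"tz":2,"roll":0,"jaw":0},{"tx":0,"ty":0,"tz":1,"roll":0,"jaw":0},{"tx":0,"ty":0,"tz":0,"roll":0,"jaw":0},{"tx":0,"ty":0,"tz":0,"roll":0,"jaw":0}]'
```

```text
time_s: 6.3
position: [0.5792, -0.1302, 0.0821]
tcp_rot: [[0.095, -0.996, 0.001], [-0.996, -0.095, -0.0], [0.001, -0.001, -1.0]]
force: [-0.9, -0.6, 0.6]
opening: 0.003
grasp_force: 0.0
```

```bash
python3 -m jog '[{"tx":0,"ty":0,"tz":0.4,"roll":0,"jaw":0},{"tx":0,"ty":0,"tz":0.3,"roll":0,"jaw":0},{"tx":0,"ty":0,"tz":0.2,"roll":0,"jaw":0},{"tx":0,"ty":0,"tz":0.15,"roll":0,"jaw":0},{"tx":0,"ty":0,"tz":0.1,"roll":0,"jaw":0},{"tx":0,"ty":0,"tz":0,"roll":0,"jaw":0},{"tx":0,"ty":0,"tz":0,"roll":0,"jaw":0},{"tx":0,"ty":0,"tz":0,"roll":0,"jaw":0}]'
```

```text
time_s: 7.1
position: [0.5789, -0.1301, 0.0703]
tcp_rot: [[0.094, -0.996, 0.001], [-0.996, -0.094, -0.0], [0.0, -0.001, -1.0]]
force: [0.2, 1.0, 3.5]
opening: 0.004
grasp_force: 1.7
```

```bash
python3 -m jog '[{"tx":1,"ty":-0.02,"tz":0,"roll":0,"jaw":0},{"tx":1,"ty":-0.02,"tz":0,"roll":0,"jaw":0},{"tx":1,"ty":-0.02,"tz":0,"roll":0,"jaw":0},{"tx":1,"ty":-0.02,"tz":0,"roll":0,"jaw":0},{"tx":1,"ty":-0.02,"tz":0,"roll":0,"jaw":0},{"tx":1,"ty":-0.02,"tz":0,"roll":0,"jaw":0},{"tx":1,"ty":-0.02,"tz":0,"roll":0,"jaw":0},{"tx":1,"ty":-0.02,"tz":0,"roll":0,"jaw":0}]'
```

```text
time_s: 7.9
position: [0.5878, -0.2104, 0.07]
tcp_rot: [[0.094, -0.996, -0.0], [-0.996, -0.094, 0.0], [-0.0, 0.0, -1.0]]
force: [-0.5, 2.7, 2.9]
opening: 0.006
grasp_force: 1.9
```

```bash
python3 -m jog '[{"tx":1,"ty":-0.02,"tz":0,"roll":0,"jaw":0},{"tx":1,"ty":-0.02,"tz":0,"roll":0,"jaw":0},{"tx":1,"ty":-0.02,"tz":0,"roll":0,"jaw":0},{"tx":1,"ty":-0.02,"tz":0,"roll":0,"jaw":0},{"tx":1,"ty":-0.02,"tz":0,"roll":0,"jaw":0},{"tx":1,"ty":-0.02,"tz":0,"roll":0,"jaw":0},{"tx":1,"ty":-0.02,"tz":0,"roll":0,"jaw":0},{"tx":0.9,"ty":0,"tz":0,"roll":0,"jaw":0}]'
python3 -m jog '[{"tx":0,"ty":0,"tz":0,"roll":0,"jaw":0},{"tx":0,"ty":0,"tz":0,"roll":0,"jaw":0},{"tx":0,"ty":0,"tz":0,"roll":0,"jaw":0}]'
python3 look.py w4
python3 - <<'E'
from h import *
c=capture("scene"); cv2.imwrite("pics/s2.png",cv2.resize(c["img"][150:300,80:380,::-1],None,fx=2.5,fy=2.5))
E
```

```text
time_s: 8.7
position: [0.5968, -0.2889, 0.07]
tcp_rot: [[0.094, -0.996, 0.0], [-0.996, -0.094, -0.0], [0.0, -0.0, -1.0]]
force: [-0.6, 2.6, 3.7]
opening: 0.006
grasp_force: 1.9
time_s: 9.0
position: [0.5973, -0.2894, 0.0705]
tcp_rot: [[0.095, -0.996, 0.002], [-0.995, -0.095, -0.003], [0.003, -0.002, -1.0]]
force: [-0.3, -3.3, 3.3]
opening: 0.006
grasp_force: 1.7
[ 0.59725075 -0.28944056  0.07048172] [ 0.09471621 -0.99550255  0.00187483] 0.005752060873173666 [-0.31254749 -3.27526357  3.29006504] 9.0
right_mark1 0.55 [232. 254.] [ 0.5973 -0.2898  0.054 ]
0.63 [216.4, 184.4, 78.9, 33.7]
```

View pics/w4.png

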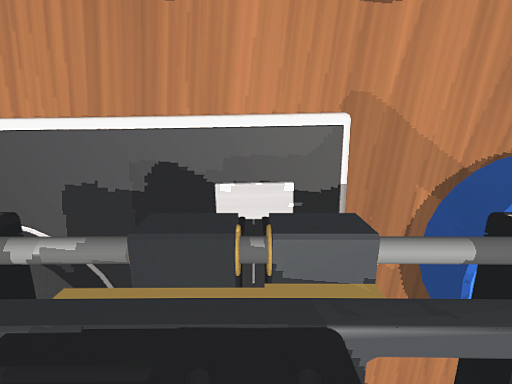

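View pics/s2.png

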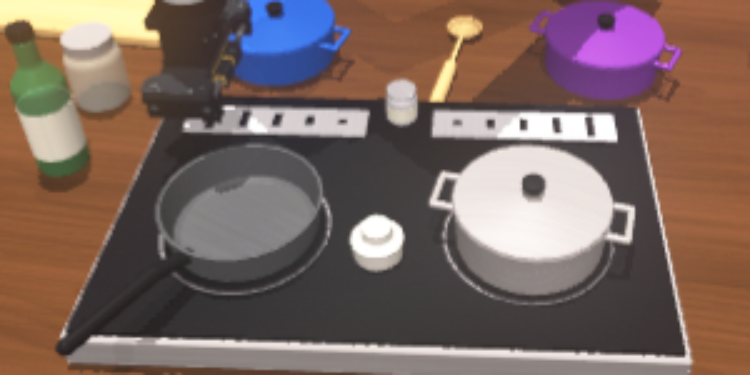

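Fingertips are on the tallest line, covering it; the cookware, tin and timer look undisturbed. The bar's end shows at (183,255) in the wrist view, so I'll check its distance, which should be 30 mm from line 5.

Run:
```python
from h import *
s=read_state(); c=capture("wrist"); p=at(c,(183,255),.0515,wristT(c,s))
print(np.array(s["tcp_rot"]).T@(p-s["position"]), s["force"])
```

```text
[0.03024825 0.00066579 0.01888061] [ 0.87108756 -2.64324942  4.02944319]
```

```bash
python3 -c "from rig import hand_in; print(hand_in())"
```

```text
the job is handed in; nothing more can be done
None
```

I stroked the right touch bar, in front of the frying pan, from line 1 to line 5 and handed the job in with the fingertips resting on the tallest line at about 3–4 N. The bar's end measured 30.2 mm from the fingertips (30 mm expected), I saw no cookware moved, and the hand-in returned no verdict.

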